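Read a tile's colour with a hand-held colour reader

TASK

Take a colour reading of the large tile on the tilted sample stand. Pick up the colour reader, first calibrate it by standing its nose upright and fully home in the round well of the calibration base, pressing gently on the white disc at the bottom for about a second; then lift it out and hold its nose flat against the tile, square to the sloping face and centred in the printed ring, pressed lightly so that the sprung nose goes in about half-way. Finish while still holding it there, steady, without shifting the stand or the other things on the desk.

Things in the scene. Friction and masses are not known exactly. Their poses are not given: they have to be found in the camera images.
- reader_mid (a point): Colour reader: a round grey upright cylinder with a dark rubber band, 42 mm wide, 110 mm tall, 0.16 kg, standing loose on its nose. This point is on its axis, half-way up, 55 mm above the nose face. z axis: from nose to top. The 42 mm housing runs from 32 to 103 mm above the nose face; grip it there, best about 68 mm above the nose face, at any yaw.
- nose_face (a point): Centre of the flat end face of the reader's black round nose (30 mm in diameter, its end bevelled by 2 mm), at the reader's lower end. z axis: along the reader, towards its top. The nose is sprung: it slides straight into the housing and this point slides with it.
- nose (a joint): Sprung nose of the reader: how far it is pushed into the housing, in m: 0 = fully out, 0.008 = fully in (the stop). The spring starts to give at 3 N, takes 5 N half-way (0.004) and 7 N at the stop.
- well_floor (a point): Calibration base: a low white block, 78 mm square, 26 mm high, fixed to the desk, with a 22 x 78 mm ridge 34 mm high along its +x side. In its top is a round well, 33 mm in diameter, 14 mm deep, ringed by a thin dark line, with a white disc as floor. This point is the centre of that floor, 12 mm above the desk. z axis up.
- spot (a point): Centre of the printed ring on the face of the large pale tile (150 x 195 mm) on the tilted sample board. The ring is a thin dark circle, 36 to 42 mm in diameter, with four ticks outside it. z axis: square out of the tile face; x: straight up the slope; y: level, to the left seen from the slope's foot. A ledge at the foot, 109 mm down-slope of this point, stands 4 mm over the tile face.
- board (a joint): Tilt of the sample stand's board (260 mm wide, 230 mm long, foot towards the robot) against the desk, in rad (0 = flat), somewhere from 0.22 to 0.48. Clamp knobs hold it: it must stay as it is and does not give under a light push.
- tape: Bystander: a black tape measure, 70 x 36 x 62 mm, loose. Origin at its underside. Leave alone.
- sealer: Bystander: a white round bottle, 48 mm in diameter, 95 mm tall, loose. Origin at its underside. Leave alone.
- chip: Bystander: a tile chip 50 x 100 x 9 mm lying loose. Origin at its underside. Leave alone.
- pen: Bystander: a black pen, 132 mm long, 10 mm thick, lying loose. Origin at its underside. Leave alone.
Things that resemble listed ones, but are neither listed nor needed, are in the scene too. What is shaped like the part that bears reader_mid but orange or red is not meant.

How it is judged:
By the outcome, as a careful person would: the job done as asked, in the order asked, and still so for the second after the job is handed in, while the arm keeps its last pose, push and grip.
It also fails if it takes over 48 s, if anything falls off the work surface, if the arm or the gripper's body presses on something with over 40 N, if the wrist force passes 120 N, or if a joint passes its speed limit or range.

ROBOT

A 6-joint arm with a two-finger parallel gripper is mounted at the origin on the work surface. World frame = base frame: x ahead of the robot, y to its left, z up, the work surface at z = 0. Lengths are in m, angles in degrees, forces in N, time in s.
With the tool pointing down it reaches from about 0.35 to 0.875 m from the base axis. Payload 4.2 kg.
Tool frame: the origin (TCP) lies on the centre line of the jaws, within the pads' length; the fingertips stand 19 mm ahead of it and the grasp point (between the pads) is the TCP; z points along the fingers, y is the line along which they close (so a half turn about z gives the same grasp; the last joint's range is limited). The gripper opens to 87 mm and grips with 3 to 60 N. Pads are 19 mm wide; open, the fingers measure 117 mm over their backs; the gripper's body (75 mm by 190 mm) begins 51 mm behind the grasp point.
Start: joints at [90.619, 22.042, 0.453, 0, -68.411, -14.817], TCP at [0.153, 0.606, 0.221] pointing down, gripper open.
Joint ranges: [-179.83, 179.83], [-69.29, 118.12], [-61.27, 80.66], [-181.25, 117.63], [-171.15, -9.14], [-177.46, 177.46]. Speed limits (degrees/s): [159.86, 159.86, 180, 180, 180, 180].

INTERFACE

Orientations are given as a 3x3 rotation matrix whose columns are the frame's x, y, z axes.
In Python, from station import sense, capture, finish_job, search_frame, masks_of gives the robot as it stands.
- The arm moves only by the tool drive_tool, never from a script. Its argument "rows" is a list of rows, each a list of 7 numbers: the opening in per cent of the stroke, from 0 (shut) to 100 (fully open), then the shift along the world's x, y, z in mm, then the turn, a rotation vector about the world's x, y, z in rad. In form: [[fingers, dx, dy, dz, wx, wy, wz], ...]. A call has 1 to 5 rows; each row shifts and turns the commanded pose from where the row before left it; what a row does not reach is not made up. A row lasts 1/12 s, in which the tool goes at most 41.7 mm and 7.16 degrees, less where a joint would pass 70% of its speed; a pose out of reach is approached as far as the arm can. A call is refused whole if a number of a shift passes 41.7 or a number of a turn 0.125, either way. A call with a gripper value outside its range is refused whole. The fingers move at their own pace and stop on an object; the grip force is fixed at half the most. Time passes only in rows, so rows that do not move let the fingers close. It gives the time, the measured TCP pose, the force, the opening and the grip force at its end, in the units of the state.
- sense(): the state, without advancing time (a new reading comes with each control period).
- capture(name): name is "scene" or "side" or "wrist"; returns a dict with "frame" (420x560x3 uint8, red, green, blue), "z_map" (420x560 float32, m along the optical axis (not along the pixel's ray), 0 where there is no reading), "fx", "fy", "cx", "cy" (pixels), "R" (3x3) and "t" (3): a world point X has camera coordinates R X + t; the wrist camera has in their place "T_tool_cam" (4x4, takes a point from camera to tool coordinates, whose origin is the TCP and whose axes are the flange's). Camera axes: x right, y down, z forward; pixel columns grow to the right and rows downward; lengths in m; the calibration is good to about 2 mm. A picture is of the moment at which its call begins: read the wrist's pose just before it.
- finish_job(): hands the job in; it is judged then, once.
Trained networks look in a picture, given as the dict that the camera call returned (one of the last four; its "shot" number tells which), for a name from the list of things; names that differ only in an ending like _2 or _b are one class to them, and where a whole thing is asked for, a point or a joint stands for the part that bears it (a point fixed in the world has none). Each returns a list of dicts, best first, with "p" (0 to 1); they miss things now and then, are a little off and sometimes report something else, mostly with a low value. They report only what shows in the picture. A call takes as long as a camera call. They do not tell look-alikes from the thing itself.
- search_frame(label, picture): "xy" ([column, row] in pixels, amid what is visible of it).
- masks_of(label, picture): "region" (420x560 bool, what is visible of it) and "xy" ([column, row] in pixels, amid what is visible of it).
The state is a dict: "time_s": time; "joints": joint angles; "joint_velocities": joint speeds; "effort": joint torques, N m; "tcp_pos": TCP position; "ee_rot": TCP orientation; "wrist_force": force on the tool from outside, world axes, zero at the start; "moment": the same for the moment, N m; "gripper_width": opening from 0.0 (shut) to 1.0 (fully open); "gripper_force": force on a finger pad.
Only numpy, scipy, OpenCV 4.12 (cv2) and the standard library are available. Lean on these libraries where they do the work, as an engineer would, in place of code of your own. Each camera call takes 0.05 s, during which the arm holds its last target. There are 200 camera calls.

## Working session

There is one attempt and no reset: what is moved stays moved. The work goes in short steps, Python scripts to look and compute and a tool call to move; the robot and the scene stay as the last step left them, time stands still between calls to the robot, and variables do not carry over. Pictures are saved under pics/ and viewed, at most 10 in all, crops included, and the job is handed in when it is done.

Besides the shell and the picture viewer there is one more tool, called after "Emit:" as name(argument=value, ...), one argument or row to a line, values as JSON. drive_tool: Moves the arm, as the interface text tells. Its arguments: {"type":"object","properties":{"rows":{"type":"array"}},"required":["rows"]}

```bash
mkdir -p pics; ls; cat > h.py <<'E'
import numpy as np, cv2
from station import sense, capture, finish_job, search_frame, masks_of
def cloud(c, tcp=None):
    z=c["z_map"]; v,u=np.mgrid[:420,:560]
    P=np.stack([(u-c["cx"])/c["fx"]*z,(v-c["cy"])/c["fy"]*z,z],-1)
    if "R" in c: W=(P-np.array(c["t"]))@np.array(c["R"])
    else:
        T=np.array(c["T_tool_cam"]); s=tcp
        W=(P@T[:3,:3].T+T[:3,3])@np.array(s["ee_rot"]).T+np.array(s["tcp_pos"])
    W[z<=0]=np.nan
    return W
def save(c,n): cv2.imwrite("pics/"+n,c["frame"][:,:,::-1])
E
python3 - <<'E'
from h import *
s=sense(); print({k:np.round(v,3).tolist() for k,v in s.items()})
cs=[]
for n in ["scene","side"]:
    c=capture(n); cs.append(c["frame"]); np.savez(n+".npz",**c)
    W=cloud(c)
    for l in ["reader_mid","nose_face","well_floor","spot","board","tape","sealer","chip","pen"]:
        for r in search_frame(l,c)[:3]:
            x,y=np.round(r["xy"]).astype(int); print(n,l,round(r["p"],2),(x,y),np.round(W[y,x],3))
    save(c,n+".png")
E
```

```text
pics
{'time_s': 0.0, 'joints': [90.62, 22.09, 0.381, -0.03, -68.412, -14.816], 'joint_velocities': [-0.033, 0.039, 0.018, 0.011, -0.035, -0.008], 'effort': [-0.001, -39.067, 18.741, 4.22, 0.011, -0.0], 'tcp_pos': [0.153, 0.605, 0.22], 'ee_rot': [[0.969, -0.245, -0.0], [-0.245, -0.969, -0.002], [0.0, 0.002, -1.0]], 'wrist_force': [0.578, 0.304, 0.506], 'moment': [-0.039, 0.001, -0.006], 'gripper_force': 0.0, 'gripper_width': 1.003}
scene reader_mid 0.9 (np.int64(216), np.int64(163)) [ 0.447 -0.257  0.087]
scene reader_mid 0.7 (np.int64(150), np.int64(143)) [ 0.446 -0.448  0.083]
scene reader_mid 0.69 (np.int64(183), np.int64(157)) [ 0.461 -0.342  0.088]
scene nose_face 0.51 (np.int64(159), np.int64(160)) [ 0.438 -0.446  0.014]
scene well_floor 0.84 (np.int64(157), np.int64(207)) [ 0.576 -0.363  0.013]
scene spot 0.85 (np.int64(369), np.int64(299)) [0.646 0.19  0.07 ]
scene board 0.62 (np.int64(370), np.int64(298)) [0.644 0.191 0.071]
scene tape 0.88 (np.int64(199), np.int64(244)) [ 0.658 -0.19   0.064]
scene sealer 0.9 (np.int64(236), np.int64(205)) [ 0.529 -0.164  0.063]
scene chip 0.77 (np.int64(288), np.int64(199)) [ 0.426 -0.076  0.009]
scene pen 0.51 (np.int64(473), np.int64(250)) [0.402 0.377 0.008]
side reader_mid 0.81 (np.int64(358), np.int64(286)) [ 0.425 -0.367  0.08 ]
side reader_mid 0.75 (np.int64(331), np.int64(304)) [ 0.342 -0.362  0.079]
side reader_mid 0.64 (np.int64(389), np.int64(312)) [ 0.405 -0.46   0.079]
side nose_face 0.38 (np.int64(389), np.int64(334)) [ 0.411 -0.463  0.016]
side well_floor 0.76 (np.int64(391), np.int64(277)) [ 0.556 -0.366  0.027]
side spot 0.93 (np.int64(254), np.int64(181)) [0.611 0.164 0.063]
side board 0.75 (np.int64(247), np.int64(184)) [0.592 0.176 0.056]
side sealer 0.59 (np.int64(318), np.int64(246)) [ 0.496 -0.192  0.06 ]
side chip 0.68 (np.int64(264), np.int64(262)) [ 0.403 -0.096  0.012]
side pen 0.53 (np.int64(154), np.int64(205)) [0.368 0.346 0.01 ]
```

View pics/scene.png

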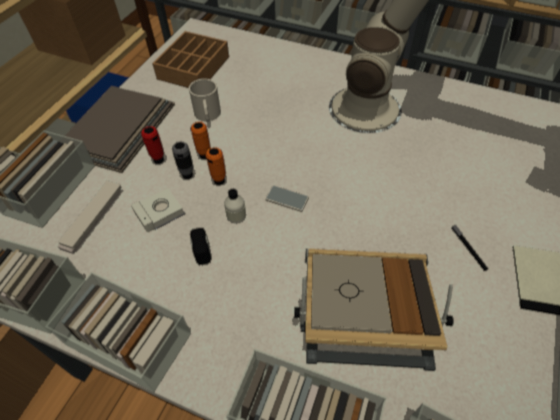

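View pics/side.png

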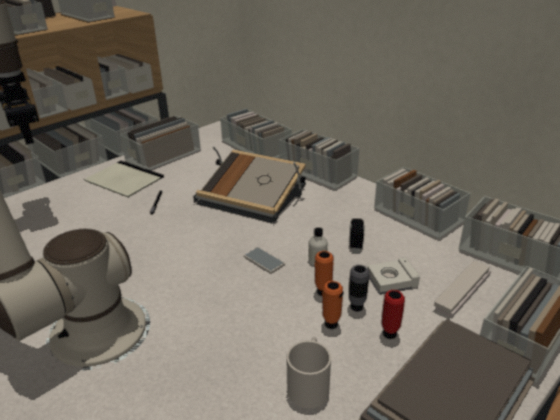

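```bash
cat > m.py <<'E'
from h import *
crops=[]
for n,rd,ring,well in [("scene",(183,157),(349,290),(160,206)),("side",(358,286),(264,180),(391,273))]:
    c=dict(np.load(n+".npz")); W=cloud(c)
    x,y=rd; crops.append(cv2.resize(c["frame"][y-45:y+75,x-60:x+60],(390,390),interpolation=cv2.INTER_CUBIC))
    # reader: points around
    Q=W[y-25:y+30,x-20:x+20].reshape(-1,3); Q=Q[np.isfinite(Q).all(1)]
    p0=W[y,x]; cam=-np.array(c["R"]).T@np.array(c["t"]); d=(p0-cam)[:2]; d/=np.linalg.norm(d)
    Q=Q[(np.linalg.norm(Q[:,:2]-p0[:2]-d*.02,axis=1)<.035)&(Q[:,2]>.035)]
    from scipy.optimize import least_squares
    S=Q[(Q[:,2]<.1)]
    f=least_squares(lambda a:np.linalg.norm(S[:,:2]-a,axis=1)-.021,p0[:2]+d*.02,loss="soft_l1",f_scale=.002)
    T=Q[Q[:,2]>.104]
    print(n,"reader",f.x,"top",T[:,:2].mean(0) if len(T) else 0,Q[:,2].max(),len(S))
    # orange/red neighbours
    # tile plane
    x,y=ring; Q=W[y-25:y+25,x-22:x+22].reshape(-1,3); Q=Q[np.isfinite(Q).all(1)]
    m=Q.mean(0); _,s,V=np.linalg.svd(Q-m); nn=V[2]*np.sign(V[2,2])
    print(" tile n",nn,"tilt",np.arccos(nn[2]),"rms",s[2]/len(Q)**.5)
    # ring centre: dark pixels
    g=cv2.cvtColor(c["frame"],cv2.COLOR_RGB2GRAY).astype(int); sub=g[y-14:y+15,x-16:x+17]; b=np.median(sub)
    yy,xx=np.nonzero(sub<b-25); 
    ro=np.stack([(xx+x-16-c["cx"])/c["fx"],(yy+y-14-c["cy"])/c["fy"],np.ones(len(xx))],-1)@np.array(c["R"])
    P=cam+ro*(((m-cam)@nn)/(ro@nn))[:,None]
    f=least_squares(lambda a:np.linalg.norm(P-(a[0]*np.array([nn[2],0,-nn[0]])+a[1]*np.array([0,1,0])+m),axis=1)-.0195,[0,0],loss="soft_l1",f_scale=.002)
    print(" ring",f.x[0]*np.array([nn[2],0,-nn[0]])+f.x[1]*np.array([0,1,0])+m,len(P))
    x,y=well; 
    Q=W[y-30:y+30,x-35:x+35].reshape(-1,3)
    for lo,hi in [(.021,.029),(.031,.04)]:
        B=Q[(Q[:,2]>lo)&(Q[:,2]<hi)]; r=cv2.minAreaRect((B[:,:2]*1000).astype(np.float32)); print(" base",lo,r,np.median(B[:,2]))
    for l in ["reader_mid"]: pass
    D=Q[(Q[:,2]<.016)&(Q[:,2]>.009)]; print(" floor pts",len(D),np.median(D,0) if len(D) else 0)
    crops.append(cv2.resize(c["frame"][y-40:y+40,x-50:x+50],(390,312),interpolation=cv2.INTER_CUBIC)[:, :])
a=np.vstack([np.hstack([crops[0],crops[2]])[:300],np.hstack([crops[1],crops[3]])[:300]])
cv2.imwrite("pics/crop.png",a[:,:,::-1])
E
python3 m.py
```

```text
scene reader [ 0.4458618  -0.35603355] top [ 0.44908316 -0.35251688] 0.11448441358884813 315
 tile n [-0.23307369 -0.08154989  0.96903368] tilt 0.24950941188361422 rms 0.0011745691424187227
 ring [0.64006644 0.14663123 0.06545556] 105
 base 0.021 ((582.4393920898438, -357.5945739746094), (81.35981750488281, 99.73021697998047), 59.54798126220703) 0.02549381169060895
 base 0.031 ((615.8091430664062, -377.54364013671875), (79.26127624511719, 20.66813850402832), 58.5046501159668) 0.033538017202202716
 floor pts 171 [ 0.57608178 -0.34908009  0.01232307]
side reader [ 0.44209076 -0.35415855] top [ 0.4375974  -0.35664177] 0.11355300927930279 460
 tile n [-0.06861547 -0.07788949  0.99459798] tilt 0.10398931819353611 rms 0.014396142395814196
 ring [0.63900142 0.15188169 0.06261841] 47
 base 0.021 ((573.9730834960938, -344.51348876953125), (229.71099853515625, 132.58206176757812), 42.23292922973633) 0.025515184524982477
 base 0.031 ((531.997314453125, -387.63519287109375), (212.43966674804688, 70.46817016601562), 6.79954719543457) 0.03363032080185581
 floor pts 204 [ 0.5701604  -0.35646972  0.01236101]
```

View pics/crop.png

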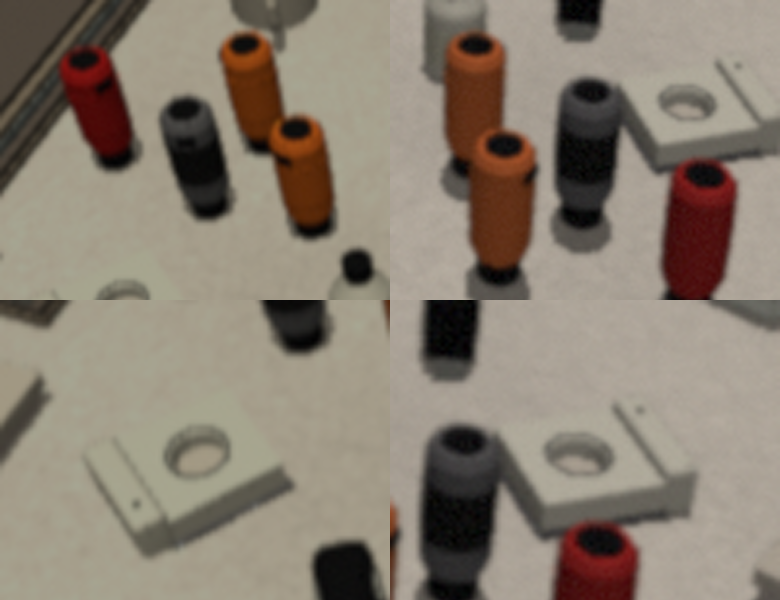

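The grey reader with the dark band is at scene (183,157). The orange ones at (216,163) and (200,138) and the red one at (152,143) are look-alikes. The crop confirms the grey one, at about (0.444, -0.355). The well is at scene (160,206) and the ring at (349,290). Moving above the reader.

Emit:
drive_tool(
  rows=[
    [100,20,-34,0,0,0,-0.02],
    [100,20,-34,0,0,0,-0.02],
    [100,20,-34,0,0,0,-0.02],
    [100,20,-34,0,0,0,-0.02],
    [100,20,-34,0,0,0,-0.02],
  ],
)

```text
time_s: 1.42
tcp_pos: [0.2538, 0.4342, 0.2208]
ee_rot: [[0.94, -0.341, 0.0], [-0.341, -0.94, 0.0], [0.0, -0.0, -1.0]]
wrist_force: [1.3, 0.1, 0.2]
gripper_width: 0.999
gripper_force: 0.0
```

Emit:
drive_tool(
  rows=[
    [100,20,-34,0,0,0,-0.02],
    [100,20,-34,0,0,0,-0.02],
    [100,20,-34,0,0,0,-0.02],
    [100,20,-34,0,0,0,-0.02],
    [100,20,-34,0,0,0,-0.02],
  ],
)

```text
time_s: 1.83
tcp_pos: [0.3538, 0.2642, 0.2211]
ee_rot: [[0.901, -0.433, 0.001], [-0.433, -0.901, 0.001], [0.0, -0.001, -1.0]]
wrist_force: [1.1, 0.7, 0.5]
gripper_width: 1.002
gripper_force: 0.0
```

Emit:
drive_tool(
  rows=[
    [100,20,-34,0,0,0,-0.02],
    [100,20,-34,0,0,0,-0.02],
    [100,20,-34,0,0,0,-0.02],
    [100,20,-34,0,0,0,-0.02],
    [100,20,-34,0,0,0,-0.02],
  ],
)

```text
time_s: 2.25
tcp_pos: [0.4539, 0.0941, 0.2211]
ee_rot: [[0.853, -0.521, 0.001], [-0.521, -0.853, 0.001], [0.001, -0.001, -1.0]]
wrist_force: [0.0, 1.1, -0.1]
gripper_width: 0.998
gripper_force: 0.0
```

Emit:
drive_tool(
  rows=[
    [100,0,-38,0,0,0,-0.02],
    [100,0,-38,0,0,0,-0.02],
    [100,0,-38,0,0,0,-0.02],
    [100,0,-38,0,0,0,-0.02],
  ],
)

```text
time_s: 2.58
tcp_pos: [0.453, -0.0579, 0.2209]
ee_rot: [[0.809, -0.588, 0.001], [-0.588, -0.809, 0.0], [0.001, -0.001, -1.0]]
wrist_force: [1.3, -0.0, 0.6]
gripper_width: 1.004
gripper_force: 0.0
```

Emit:
drive_tool(
  rows=[
    [100,0,-38,0,0,0,-0.02],
    [100,0,-38,0,0,0,-0.02],
    [100,0,-38,0,0,0,-0.02],
    [100,0,-38,0,0,0,-0.02],
  ],
)

```text
time_s: 2.92
tcp_pos: [0.453, -0.21, 0.2211]
ee_rot: [[0.759, -0.651, 0.001], [-0.651, -0.759, -0.0], [0.001, -0.001, -1.0]]
wrist_force: [1.3, 1.1, -0.5]
gripper_width: 0.998
gripper_force: 0.0
```

Emit:
drive_tool(
  rows=[
    [100,0,-38,0,0,0,-0.02],
    [100,0,-38,0,0,0,-0.02],
    [100,0,-38,0,0,0,-0.02],
    [100,0,-38,0,0,0,-0.02],
    [100,0,0,0,0,0,0],
  ],
)

```text
time_s: 3.33
tcp_pos: [0.4529, -0.3655, 0.2199]
ee_rot: [[0.701, -0.713, -0.0], [-0.713, -0.701, -0.002], [0.001, 0.001, -1.0]]
wrist_force: [1.1, -0.9, -0.2]
gripper_width: 0.999
gripper_force: 0.0
```

```bash
python3 - <<'E'
from h import *
s=sense(); c=capture("wrist"); W=cloud(c,s); save(c,"w1.png"); np.savez("w1.npz",**c,**s)
print(s["tcp_pos"],s["joints"],np.round(s["ee_rot"],3).tolist(),s["wrist_force"],np.array(c["T_tool_cam"]).round(3).tolist(),c["fx"])
for l in ["reader_mid","well_floor"]:
    for r in search_frame(l,c)[:3]:
        x,y=np.round(r["xy"]).astype(int); print(l,round(r["p"],2),x,y,np.round(W[y,x],3))
E
```

```text
[ 0.4529166  -0.36553411  0.21992025] [-22.91996609  17.87468138  -5.92363577   0.09936788 -66.1870151
  67.38261517] [[0.701, -0.713, -0.0], [-0.713, -0.701, -0.002], [0.001, 0.001, -1.0]] [ 1.08755128 -0.88558209 -0.24078478] [[0.0, -0.966, -0.26, 0.071], [1.0, -0.0, 0.001, -0.001], [-0.001, -0.26, 0.966, -0.164], [0.0, 0.0, 0.0, 1.0]] 341.3369730190384
reader_mid 0.96 324 255 [ 0.383 -0.357  0.083]
reader_mid 0.74 229 265 [ 0.44  -0.287  0.084]
reader_mid 0.68 375 145 [ 0.433 -0.455  0.112]
well_floor 0.7 184 99 [ 0.585 -0.361  0.012]
well_floor 0.69 39 176 [ 0.626 -0.219  0.062]
```

View pics/w1.png

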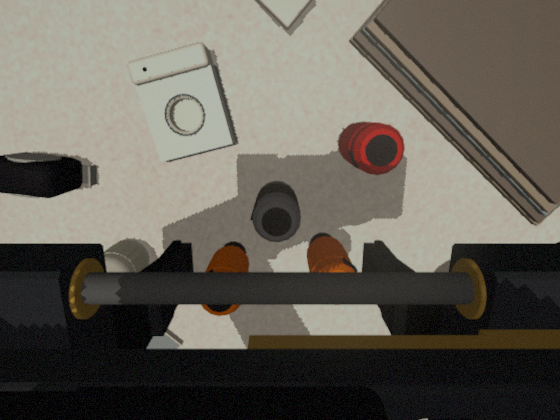

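```bash
cat >> h.py <<'E'
def ray(c,s,u,v,z):
    "world point on horizontal plane z seen at pixel"
    T=np.array(c["T_tool_cam"]); R=np.array(s["ee_rot"])@T[:3,:3]; o=np.array(s["ee_rot"])@T[:3,3]+s["tcp_pos"]
    d=R@np.array([(u-c["cx"])/c["fx"],(v-c["cy"])/c["fy"],1]); return o+d*(z-o[2])/d[2]
E
python3 - <<'E'
from h import *
from scipy.optimize import least_squares
d=dict(np.load("w1.npz")); W=cloud(d,d)
g=cv2.cvtColor(d["frame"],cv2.COLOR_RGB2GRAY)
print("top disc",ray(d,d,277,222,.11), "well rim",ray(d,d,184,114.5,.026))
Q=W[170:245,245:305].reshape(-1,3); S=Q[(Q[:,2]>.04)&(Q[:,2]<.1)]; 
f=least_squares(lambda a:np.linalg.norm(S[:,:2]-a,axis=1)-.021,[.444,-.355],loss="soft_l1",f_scale=.002); print("cyl",f.x,len(S))
T=Q[Q[:,2]>.105]; print("top",T.mean(0),(T.max(0)+T.min(0))/2,np.ptp(T,0))
Q=W[40:165,125:240].reshape(-1,3)
B=Q[(Q[:,2]>.02)&(Q[:,2]<.04)]; print("base",cv2.minAreaRect((B[:,:2]*1000).astype(np.float32)))
D=Q[(Q[:,2]>.008)&(Q[:,2]<.017)];D=D[np.linalg.norm(D[:,:2]-ray(d,d,184,114.5,.012)[:2],axis=1)<.025]; print("floor",(D.max(0)+D.min(0))/2,np.ptp(D,0),np.median(D,0))
# rim points: top-level pixels bounding the well
v,u=np.mgrid[90:140,160:210]; P=np.array([ray(d,d,a,b,.026) for a,b in zip(u.ravel(),v.ravel())])
dark=(g[90:140,160:210]<np.median(g[120:150,170:220])-40).ravel()
P=P[dark]; print(dark.sum())
f=least_squares(lambda a:np.linalg.norm(P[:,:2]-a[:2],axis=1)-a[2],[.58,-.36,.017],loss="soft_l1",f_scale=.001); print("ring",f.x)
# orange tops
for (a,b) in [(223,297),(340,270),(381,150)]: print(ray(d,d,a,b,.11))
cv2.imwrite("pics/wc.png",cv2.resize(d["frame"][80:150,140:230,::-1],None,fx=6,fy=6,interpolation=cv2.INTER_CUBIC))
E
```

```text
top disc [ 0.44331374 -0.35482362  0.11      ] well rim [ 0.57178347 -0.35160821  0.026     ]
cyl [ 0.44439767 -0.3553265 ] 498
top [ 0.44557131 -0.35636493  0.11004126] [ 0.44478692 -0.35547475  0.10933724] [0.04013564 0.03964325 0.00866439]
base ((580.400390625, -357.5953674316406), (78.78903198242188, 99.05616760253906), 58.57020568847656)
floor [ 0.57232888 -0.35131235  0.01331494] [0.03094259 0.03108431 0.00715922] [ 0.57285305 -0.35119141  0.0125809 ]
502
ring [ 0.56972805 -0.35284029  0.01814103]
[ 0.4285947  -0.27101871  0.11      ]
[ 0.37320297 -0.36211023  0.11      ]
[ 0.42627027 -0.45558464  0.11      ]
```

View pics/wc.png

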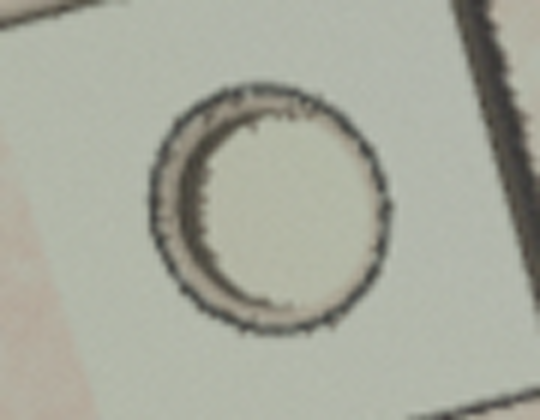

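Emit:
drive_tool(
  rows=[
    [100,-4,4,0,0,0,0],
    [100,-4,4,0,0,0,0],
    [100,0,0,0,0,0,0],
    [100,0,0,0,0,0,0],
    [100,0,0,0,0,0,0],
  ],
)

```text
time_s: 3.9
tcp_pos: [0.4455, -0.3514, 0.2212]
ee_rot: [[0.706, -0.708, 0.001], [-0.708, -0.706, -0.0], [0.001, -0.0, -1.0]]
wrist_force: [-0.0, 0.5, -0.6]
gripper_width: 0.997
gripper_force: 0.0
```

```bash
python3 - <<'E'
from h import *
from scipy.optimize import least_squares
s=sense(); d=capture("wrist"); W=cloud(d,s); print(s["tcp_pos"],s["wrist_force"],s["ee_rot"][2])
Q=W.reshape(-1,3); Q=Q[np.linalg.norm(Q[:,:2]-[.4444,-.3553],axis=1)<.03]
S=Q[(Q[:,2]>.04)&(Q[:,2]<.1)]
f=least_squares(lambda a:np.linalg.norm(S[:,:2]-a,axis=1)-.021,[.444,-.355],loss="soft_l1",f_scale=.002); print("cyl",f.x,len(S))
T=Q[Q[:,2]>.105]; print("top",T.mean(0),np.median(T,0))
print(np.array([f.x[0],f.x[1],.068])-s["tcp_pos"])
E
```

```text
[ 0.44550808 -0.35142224  0.22122028] [-0.01393151  0.47115841 -0.56598925] [ 9.73439954e-04 -3.09469222e-04 -9.99999478e-01]
cyl [ 0.44442472 -0.35531218] 374
top [ 0.45909838 -0.37129859  0.31395569] [ 0.45983668 -0.3718964   0.33315782]
[-0.00108336 -0.00388995 -0.15322028]
```

Emit:
drive_tool(
  rows=[
    [100,-1,-4,-30,0,0,0],
    [100,0,0,-40,0,0,0],
    [100,0,0,-40,0,0,0],
    [100,0,0,-30,0,0,0],
    [100,0,0,-13,0,0,0],
  ],
)

```text
time_s: 4.37
tcp_pos: [0.4416, -0.3546, 0.063]
ee_rot: [[0.705, -0.709, -0.007], [-0.709, -0.705, 0.004], [-0.008, 0.002, -1.0]]
wrist_force: [0.1, -0.4, -0.9]
gripper_width: 1.002
gripper_force: 0.0
```

Emit:
drive_tool(
  rows=[
    [100,0,0,0,0,0,0],
    [100,0,0,0,0,0,0],
    [60,0,0,0,0,0,0],
    [50,0,0,0,0,0,0],
    [48,0,0,0,0,0,0],
  ],
)

```text
time_s: 4.78
tcp_pos: [0.4453, -0.3565, 0.0693]
ee_rot: [[0.706, -0.709, 0.003], [-0.709, -0.706, -0.001], [0.003, -0.001, -1.0]]
wrist_force: [0.3, -0.1, -0.2]
gripper_width: 0.859
gripper_force: 0.0
```

Emit:
drive_tool(
  rows=[
    [44,0,0,0,0,0,0],
    [40,0,0,0,0,0,0],
    [30,0,0,0,0,0,0],
    [30,0,0,0,0,0,0],
    [30,0,0,0,0,0,0],
  ],
)

```text
time_s: 5.2
tcp_pos: [0.4443, -0.3561, 0.0678]
ee_rot: [[0.705, -0.709, 0.0], [-0.709, -0.705, -0.0], [0.0, -0.0, -1.0]]
wrist_force: [-0.8, -0.4, 1.1]
gripper_width: 0.479
gripper_force: 10.7
```

Emit:
drive_tool(
  rows=[
    [20,0,0,0,0,0,0],
    [20,0,0,0,0,0,0],
    [20,0,0,0,0,0,0],
    [20,0,0,0,0,0,0],
  ],
)

```text
time_s: 5.53
tcp_pos: [0.4443, -0.3561, 0.0677]
ee_rot: [[0.705, -0.709, 0.0], [-0.709, -0.705, -0.0], [0.0, -0.0, -1.0]]
wrist_force: [0.1, 0.5, 1.2]
gripper_width: 0.473
gripper_force: 30.0
```

Emit:
drive_tool(
  rows=[
    [20,0,0,10,0,0,0],
    [20,0,0,25,0,0,0],
    [20,0,0,25,0,0,0],
    [20,0,0,20,0,0,0],
    [20,0,0,0,0,0,0],
  ],
)

```text
time_s: 5.95
tcp_pos: [0.4467, -0.3576, 0.1528]
ee_rot: [[0.706, -0.708, 0.008], [-0.708, -0.706, -0.005], [0.009, -0.002, -1.0]]
wrist_force: [0.9, -0.2, -0.8]
gripper_width: 0.478
gripper_force: 30.0
```

Emit:
drive_tool(
  rows=[
    [20,20,0,0,0,0,0],
    [20,30,1,0,0,0,0],
    [20,35,1,0,0,0,0],
    [20,30,1,0,0,0,0],
    [20,12,0,0,0,0,0],
  ],
)

```text
time_s: 6.37
tcp_pos: [0.5743, -0.3525, 0.1462]
ee_rot: [[0.706, -0.708, 0.0], [-0.708, -0.706, 0.0], [0.0, -0.0, -1.0]]
wrist_force: [-0.8, -1.2, -0.8]
gripper_width: 0.474
gripper_force: 30.0
```

Emit:
drive_tool(
  rows=[
    [20,0,0,0,0,0,0],
    [20,0,0,0,0,0,0],
    [20,0,0,0,0,0,0],
    [20,0,0,0,0,0,0],
    [20,0,0,0,0,0,0],
  ],
)

```text
time_s: 6.78
tcp_pos: [0.5703, -0.3532, 0.1478]
ee_rot: [[0.705, -0.709, -0.0], [-0.709, -0.705, 0.0], [-0.0, 0.0, -1.0]]
wrist_force: [0.6, -0.5, -1.4]
gripper_width: 0.475
gripper_force: 30.0
```

```bash
python3 - <<'E'
from h import *
s=sense(); c=capture("wrist"); save(c,"w2.png"); np.savez("w2.npz",**c,**s)
print(s["tcp_pos"],s["wrist_force"],s["joints"].round(1) if hasattr(s["joints"],"round") else s["joints"],s["gripper_force"])
E
```

```text
[ 0.5703085  -0.35321399  0.14784403] [ 0.64204228 -0.46068973 -1.37289276] [-18.   29.5   1.8  -0.  -62.3  62.8] 29.9978763400577
```

View pics/w2.png

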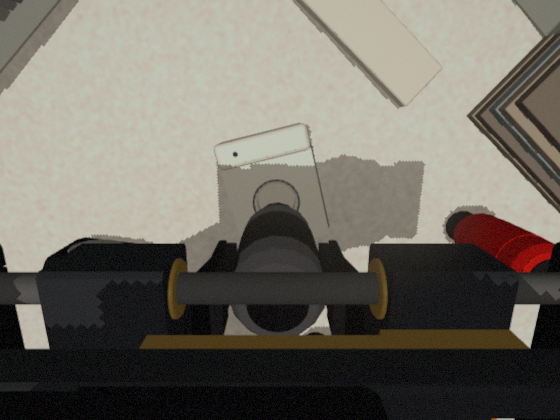

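```bash
python3 - <<'E'
from h import *
from scipy.optimize import least_squares
d=dict(np.load("w2.npz")); W=cloud(d,d)
g=cv2.cvtColor(d["frame"],cv2.COLOR_RGB2GRAY)
print(g[176:204:2,250:304:3])
z=d["z_map"]
Q=W[200:270,235:320].reshape(-1,3); S=Q[(Q[:,2]>.115)&(Q[:,2]<.18)&(np.linalg.norm(Q[:,:2]-d["tcp_pos"][:2],axis=1)<.035)]
if len(S)>20:
  f=least_squares(lambda a:np.linalg.norm(S[:,:2]-a,axis=1)-.021,d["tcp_pos"][:2],loss="soft_l1",f_scale=.002); print("held cyl",f.x,len(S))
N=Q[(Q[:,2]>.075)&(Q[:,2]<.108)]; 
if len(N)>20:
  f=least_squares(lambda a:np.linalg.norm(N[:,:2]-a,axis=1)-.015,d["tcp_pos"][:2],loss="soft_l1",f_scale=.002); print("nose",f.x,len(N),N[:,2].min())
B=W[115:250,205:340].reshape(-1,3);R=B[(B[:,2]>.031)&(B[:,2]<.037)]
r=cv2.minAreaRect((R[:,:2]*1000).astype(np.float32)); print("ridge",r)
bx=np.deg2rad(-31.4)
c=np.array(r[0])/1000-(.039+.0)*np.array([np.cos(bx),np.sin(bx)])
print("well?",c, "(if ridge beyond 78: -50mm)",np.array(r[0])/1000-.05*np.array([np.cos(bx),np.sin(bx)]))
# arc
P=[];
for v in range(172,206):
  for u in range(246,308):
    if g[v,u]<75 and W[v,u,2]<.04 : P.append(ray(d,d,u,v,.026)[:2])
P=np.array(P); print(len(P))
for r0 in (.0165,.017):
  f=least_squares(lambda a:np.linalg.norm(P-a,axis=1)-r0,[.572,-.352],loss="soft_l1",f_scale=.0005); print("arc",r0,f.x,f.cost)
E
```

```text
[[127 130 129 129 129 131 129 130 129 130 130 128 129 130 128 130 131 130]
 [131 130 129 128 128 129 130 129 131 130 130 129 129 130 130 130 128 130]
 [130 130 130 130 128 130 107  81  77  66  88  94 130 128 131 130 127 130]
 [129 128 130 127 128  73  88 102 106 106 106  86  77 122 131 130 128 127]
 [128 128 129 129  88  90 113 118 117 122 116 114 101  65 124 131 127 126]
 [130 127 130  93  85 115 123 119 122 121 123 121 118 108  72 131 128 130]
 [129 127 119  72 111 123 119 122 121 123 119 121 121 114  85 118 129 128]
 [129 129  81 112 120 123 120 121 120 120 120 121 119 122 112  75 130 127]
 [129 129  64 115 122 121 120 121 121 123 118 119 118 120 117  80 120 130]
 [129 118 105 120 120 119 122 119 122 119 122 120 122 121 118 112 110 129]
 [130 101 109 120 120 120 121 119 117 121 120 121 119 120 120 115  73 128]
 [128  78 114 120 120 121 120 119 118 118 121 119 119 121 119 112  62 129]
 [128  60 113 121 119 121 118 119 119 120 121 119 119 119 116 108  81 124]
 [130  56 111 121 120 119 120 118 104  82  92 120 117 121 120 107  68 124]]
held cyl [ 0.57039144 -0.35223284] 2804
nose [ 0.57009806 -0.35196991] 45 0.08133366710566793
ridge ((613.160888671875, -377.7551574707031), (77.501953125, 21.86055564880371), 58.52432632446289)
well? [ 0.57987241 -0.35743578] (if ridge beyond 78: -50mm) [ 0.57048335 -0.35170468]
66
arc 0.0165 [ 0.5740684  -0.35385153] 3.441214558548218e-05
arc 0.017 [ 0.57360051 -0.3535321 ] 2.693030937073256e-05
```

```bash
python3 - <<'E'
from h import *
from scipy.optimize import least_squares
for n,c0,angs in [("w1.npz",(185.2,114.7),np.arange(0,360,4)),("w2.npz",(276.5,204),np.arange(185,356,3))]:
    d=dict(np.load(n)); g=cv2.cvtColor(d["frame"],cv2.COLOR_RGB2GRAY).astype(np.float32)
    P=[]
    for a in np.deg2rad(angs):
        r=np.arange(32,12,-.25)
        u=(c0[0]+r*np.cos(a)).astype(np.float32);v=(c0[1]+r*np.sin(a)).astype(np.float32)
        p=cv2.remap(g,u[None],v[None],cv2.INTER_LINEAR)[0]; base=np.median(p[:20])
        k=np.nonzero(p<base-25)[0]
        if len(k):
            k=k[0]; k=k+np.argmin(p[k:k+10]); P.append(ray(d,d,u[k],v[k],.026)[:2])
    P=np.array(P); f=least_squares(lambda a:np.linalg.norm(P-a[:2],axis=1)-a[2],[.572,-.352,.017],loss="soft_l1",f_scale=.0005)
    print(n,len(P),f.x,np.std(f.fun))
    f=least_squares(lambda a:np.linalg.norm(P-a[:2],axis=1)-.0172,[.572,-.352],loss="soft_l1",f_scale=.0005); print(f.x)
E
```

```text
w1.npz 90 [ 0.57128323 -0.35165236  0.01954887] 0.0002581127087883461
[ 0.57094261 -0.35210208]
w2.npz 57 [ 0.57137641 -0.35160823  0.01949911] 0.00017090519984706964
[ 0.57324939 -0.35360197]
```

Emit:
drive_tool(
  rows=[
    [20,1,0.6,-15,0,0,0],
    [20,0,0,-15,0,0,0],
    [20,0,0,-10,0,0,0],
    [20,0,0,-6,0,0,0],
    [20,0,0,0,0,0,0],
  ],
)

```text
time_s: 7.25
tcp_pos: [0.5711, -0.3522, 0.1]
ee_rot: [[0.705, -0.709, -0.003], [-0.709, -0.705, 0.001], [-0.003, 0.001, -1.0]]
wrist_force: [-0.1, -0.6, -1.8]
gripper_width: 0.475
gripper_force: 30.0
```

Emit:
drive_tool(
  rows=[
    [20,0,0,0,0,0,0],
    [20,0,0,0,0,0,0],
    [20,0,0,-3,0,0,0],
    [20,0,0,-3,0,0,0],
    [20,0,0,-3,0,0,0],
  ],
)

```text
time_s: 7.67
tcp_pos: [0.5724, -0.3525, 0.0928]
ee_rot: [[0.705, -0.709, 0.001], [-0.709, -0.705, -0.0], [0.001, -0.0, -1.0]]
wrist_force: [-0.1, -0.4, -1.5]
gripper_width: 0.474
gripper_force: 30.0
```

Emit:
drive_tool(
  rows=[
    [20,0,0,-2,0,0,0],
    [20,0,0,-2,0,0,0],
    [20,0,0,0,0,0,0],
    [20,0,0,0,0,0,0],
  ],
)

```text
time_s: 8.0
tcp_pos: [0.5722, -0.3525, 0.0884]
ee_rot: [[0.705, -0.709, -0.0], [-0.709, -0.705, 0.0], [-0.0, 0.0, -1.0]]
wrist_force: [0.2, -0.3, -0.6]
gripper_width: 0.47
gripper_force: 30.0
```

Emit:
drive_tool(
  rows=[
    [20,0,0,-2,0,0,0],
    [20,0,0,-2,0,0,0],
    [20,0,0,-2,0,0,0],
    [20,0,0,0,0,0,0],
    [20,0,0,0,0,0,0],
  ],
)

```text
time_s: 8.42
tcp_pos: [0.5721, -0.3525, 0.0824]
ee_rot: [[0.705, -0.709, -0.0], [-0.709, -0.705, 0.0], [-0.0, 0.0, -1.0]]
wrist_force: [0.3, 0.7, -1.6]
gripper_width: 0.472
gripper_force: 30.0
```

Emit:
drive_tool(
  rows=[
    [20,0,0,-1,0,0,0],
    [20,0,0,-1,0,0,0],
    [20,0,0,-1,0,0,0],
    [20,0,0,0,0,0,0],
    [20,0,0,0,0,0,0],
  ],
)

```text
time_s: 8.83
tcp_pos: [0.5724, -0.3526, 0.0798]
ee_rot: [[0.705, -0.709, 0.0], [-0.709, -0.705, -0.0], [0.0, -0.0, -1.0]]
wrist_force: [0.2, 0.2, -1.8]
gripper_width: 0.475
gripper_force: 30.0
```

Emit:
drive_tool(
  rows=[
    [20,0,0,-1,0,0,0],
    [20,0,0,0,0,0,0],
    [20,0,0,0,0,0,0],
    [20,0,0,0,0,0,0],
  ],
)

```text
time_s: 9.17
tcp_pos: [0.5725, -0.3527, 0.0792]
ee_rot: [[0.706, -0.709, 0.001], [-0.709, -0.706, -0.0], [0.001, -0.0, -1.0]]
wrist_force: [0.2, 0.3, 1.5]
gripper_width: 0.48
gripper_force: 30.0
```

Emit:
drive_tool(
  rows=[
    [20,0,0,-1,0,0,0],
    [20,0,0,-1,0,0,0],
    [20,0,0,-1,0,0,0],
    [20,0,0,0,0,0,0],
    [20,0,0,0,0,0,0],
  ],
)

```text
time_s: 9.58
tcp_pos: [0.5725, -0.3526, 0.0759]
ee_rot: [[0.706, -0.709, 0.001], [-0.709, -0.706, -0.0], [0.001, -0.0, -1.0]]
wrist_force: [0.3, 0.7, 3.9]
gripper_width: 0.472
gripper_force: 30.0
```

Emit:
drive_tool(
  rows=[
    [20,0,0,0,0,0,0],
    [20,0,0,0,0,0,0],
    [20,0,0,0,0,0,0],
    [20,0,0,0,0,0,0],
    [20,0,0,0,0,0,0],
  ],
)

```text
time_s: 10.0
tcp_pos: [0.5724, -0.3526, 0.0758]
ee_rot: [[0.705, -0.709, 0.0], [-0.709, -0.705, -0.0], [0.0, -0.0, -1.0]]
wrist_force: [0.0, -0.1, 3.9]
gripper_width: 0.476
gripper_force: 30.0
```

Emit:
drive_tool(
  rows=[
    [20,0,0,0,0,0,0],
    [20,0,0,0,0,0,0],
    [20,0,0,0,0,0,0],
    [20,0,0,0,0,0,0],
    [20,0,0,0,0,0,0],
  ],
)

```text
time_s: 10.42
tcp_pos: [0.5724, -0.3525, 0.0757]
ee_rot: [[0.705, -0.709, 0.0], [-0.709, -0.705, -0.0], [0.0, -0.0, -1.0]]
wrist_force: [1.3, 0.5, 4.2]
gripper_width: 0.471
gripper_force: 30.0
```

Emit:
drive_tool(
  rows=[
    [20,0,0,4,0,0,0],
    [20,0,0,6,0,0,0],
    [20,0,0,10,0,0,0],
    [20,0,0,15,0,0,0],
    [20,0,0,20,0,0,0],
  ],
)

```text
time_s: 10.83
tcp_pos: [0.5704, -0.3517, 0.1291]
ee_rot: [[0.705, -0.709, -0.005], [-0.709, -0.705, 0.003], [-0.006, 0.002, -1.0]]
wrist_force: [-0.2, -0.4, -1.3]
gripper_width: 0.475
gripper_force: 30.0
```

Emit:
drive_tool(
  rows=[
    [20,0,0,30,0,0,0],
    [20,0,0,30,0,0,0],
    [20,0,0,25,0,0,0],
    [20,0,10,10,0,0,0],
    [20,2,25,0,0,0,0],
  ],
)

```text
time_s: 11.25
tcp_pos: [0.5746, -0.3192, 0.2286]
ee_rot: [[0.703, -0.711, 0.005], [-0.711, -0.703, -0.002], [0.005, -0.002, -1.0]]
wrist_force: [1.2, 0.9, -1.4]
gripper_width: 0.472
gripper_force: 30.0
```

Emit:
drive_tool(
  rows=[
    [20,2,38,0,0,0,0],
    [20,2,38,0,0,0,0],
    [20,2,38,0,0,0,0],
    [20,2,38,0,0,0,0],
    [20,2,38,0,0,0,0],
  ],
)

```text
time_s: 11.67
tcp_pos: [0.5826, -0.125, 0.2243]
ee_rot: [[0.705, -0.709, -0.003], [-0.709, -0.705, 0.001], [-0.003, 0.002, -1.0]]
wrist_force: [1.5, 0.3, -0.5]
gripper_width: 0.473
gripper_force: 30.0
```

Emit:
drive_tool(
  rows=[
    [20,1,38,0,0,0,0],
    [20,1,38,0,0,0,0],
    [20,1,38,0,0,0,0],
    [20,1,38,0,0,0,0],
    [20,1,38,0,0,0,0],
  ],
)

```text
time_s: 12.08
tcp_pos: [0.5874, 0.0647, 0.2245]
ee_rot: [[0.705, -0.709, -0.003], [-0.709, -0.705, -0.0], [-0.002, 0.002, -1.0]]
wrist_force: [0.8, -0.3, -0.9]
gripper_width: 0.475
gripper_force: 30.0
```

Emit:
drive_tool(
  rows=[
    [20,1,38,0,0,0,0],
    [20,1,38,0,0,0,0],
    [20,0,35,0,0,0,0],
    [20,0,20,0,0,0,0],
    [20,0,6,0,0,0,0],
  ],
)

```text
time_s: 12.5
tcp_pos: [0.5895, 0.2031, 0.2238]
ee_rot: [[0.708, -0.706, -0.003], [-0.706, -0.708, -0.0], [-0.002, 0.003, -1.0]]
wrist_force: [-0.4, -0.9, -2.0]
gripper_width: 0.474
gripper_force: 30.0
```

Emit:
drive_tool(
  rows=[
    [20,0,0,0,0,0,0],
    [20,0,0,0,0,0,0],
    [20,0,0,0,0,0,0],
    [20,0,0,0,0,0,0],
    [20,0,0,0,0,0,0],
  ],
)

```text
time_s: 12.92
tcp_pos: [0.5913, 0.1982, 0.2258]
ee_rot: [[0.704, -0.71, -0.0], [-0.71, -0.704, -0.0], [-0.0, 0.0, -1.0]]
wrist_force: [0.4, -0.4, -0.9]
gripper_width: 0.479
gripper_force: 30.0
```

```bash
python3 - <<'E'
from h import *
s=sense(); c=capture("wrist"); save(c,"w3.png"); np.savez("w3.npz",**c,**s)
print(s["tcp_pos"],s["wrist_force"],s["joints"],s["gripper_force"],s["time_s"])
E
```

```text
[0.5912806  0.19818296 0.22577941] [ 0.38023662 -0.37504137 -0.93773849] [ 3.33760581e+01  2.17220206e+01  7.10755800e-01 -3.16682227e-03
 -6.89944799e+01  1.13826337e+01] 29.997863676398993 12.9167
```

View pics/w3.png

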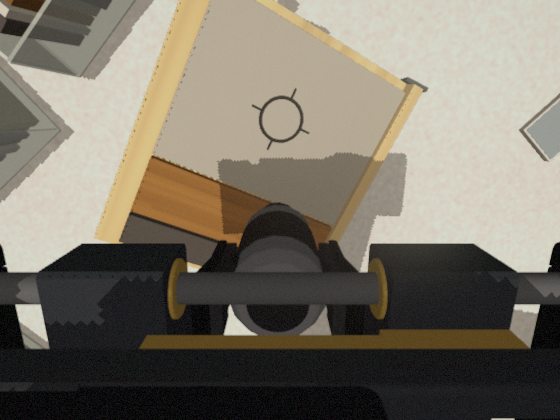

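```bash
cat > f.py <<'E'
from h import *
from scipy.optimize import least_squares
from scipy.spatial.transform import Rotation as Ro
def ringfit(d,c0,box):
    W=cloud(d,d); v0,v1,u0,u1=box; Q=W[v0:v1,u0:u1].reshape(-1,3); Q=Q[np.isfinite(Q).all(1)]
    for _ in range(5):
        m=np.median(Q,0) if _==0 else Q.mean(0); V=np.linalg.svd(Q-m,full_matrices=False)[2][2]; n=V*np.sign(V[2]); e=(Q-m)@n; Q=Q[abs(e)<max(.002,2*np.std(e)) ]
    rms=np.std((Q-m)@n)
    g=cv2.cvtColor(d["frame"],cv2.COLOR_RGB2GRAY).astype(np.float32)
    T=np.array(d["T_tool_cam"]); R=np.array(d["ee_rot"])@T[:3,:3]; o=np.array(d["ee_rot"])@T[:3,3]+d["tcp_pos"]
    ex=np.array([n[0],n[1],0]);ex=-ex/np.linalg.norm(ex); ex=ex-n*(ex@n); ex/=np.linalg.norm(ex); ey=np.cross(n,ex)
    P=[]
    for a in np.deg2rad(np.arange(0,360,3)):
        r=np.arange(14,32,.25); u=(c0[0]+r*np.cos(a)).astype(np.float32);v=(c0[1]+r*np.sin(a)).astype(np.float32)
        p=cv2.remap(g,u[None],v[None],cv2.INTER_LINEAR)[0]; w=np.clip(np.median(g[c0[1]-10:c0[1]+10,c0[0]-10:c0[0]+10])-25-p,0,None)
        if w.sum()==0: continue
        k=np.average(r,weights=w); ray=R@np.array([(c0[0]+k*np.cos(a)-d["cx"])/d["fx"],(c0[1]+k*np.sin(a)-d["cy"])/d["fy"],1]); X=o+ray*((m-o)@n)/(ray@n)
        P.append([(X-m)@ex,(X-m)@ey])
    P=np.array(P); f=least_squares(lambda a:np.linalg.norm(P-a[:2],axis=1)-a[2],[*P.mean(0),.0195],loss="soft_l1",f_scale=.0005)
    return m+f.x[0]*ex+f.x[1]*ey,n,f.x[2],np.std(f.fun),rms,len(Q)
E
python3 - <<'E'
from f import *
d=dict(np.load("w3.npz"))
c,n,r,e,rms,N=ringfit(d,(281,119),(70,195,215,330)); print("spot",c,"n",n,"tilt",np.arccos(n[2]),r,e,rms,N)
for box in [(70,150,215,330),(60,130,200,330)]: print(ringfit(d,(281,119),box)[:2])
# held reader axis in tool frame
W=cloud(d,d); R=np.array(d["ee_rot"]); Q=((W-d["tcp_pos"])@R)[200:330,230:325].reshape(-1,3); Q=Q[np.isfinite(Q).all(1)]
S=Q[(Q[:,2]>-.03)&(Q[:,2]<.034)&(np.hypot(Q[:,0],Q[:,1])<.03)]
f=least_squares(lambda a:np.linalg.norm(S[:,:2]-a[:2]-S[:,2:]*a[2:],axis=1)-.021,[0,0,0,0],loss="soft_l1",f_scale=.001); print("axis in tool",f.x,len(S),np.std(f.fun))
# required rotation: tool z -> -n
z=R[:,2]; t=-n; ax=np.cross(z,t); ang=np.arccos(z@t); rv=ax/np.linalg.norm(ax)*ang; print("rotvec",rv)
R2=Ro.from_rotvec(rv).as_matrix()@R
for h in (.03,.0): print("tcp at standoff",h,c+n*(.0677+h), "delta mm",(c+n*(.0677+h)-d["tcp_pos"])*1000)
E
```

```text
spot [0.63765744 0.14737198 0.0660479 ] n [-0.2312354  -0.07947261  0.96964648] tilt 0.2470155186762794 0.019594407600284677 0.0007843102874610624 0.0006942110375467061 14081
(array([0.63765749, 0.14737141, 0.06604896]), array([-0.23120337, -0.07994295,  0.96961545]))
(array([0.63765742, 0.14737167, 0.06604273]), array([-0.23119318, -0.07971059,  0.96963701]))
axis in tool [-0.00053214 -0.00069222  0.00169139  0.00337297] 2945 0.0008047773310445695
rotvec [ 8.02991464e-02 -2.33715735e-01 -6.18182537e-06]
tcp at standoff 0.03 [0.61506574 0.1396075  0.16078236] delta mm [ 23.78514959 -58.57545603 -64.99705661]
tcp at standoff 0.0 [0.62200281 0.14199168 0.13169296] delta mm [ 30.72221169 -56.1912777  -94.08645095]
```

Emit:
drive_tool(
  rows=[
    [20,5,-12,0,0.008,-0.0234,0],
    [20,5,-12,0,0.008,-0.0234,0],
    [20,5,-12,0,0.008,-0.0234,0],
    [20,5,-12,0,0.008,-0.0234,0],
    [20,4,-11,0,0.008,-0.0234,0],
  ],
)

```text
time_s: 13.38
tcp_pos: [0.6155, 0.1391, 0.2258]
ee_rot: [[0.701, -0.703, 0.118], [-0.711, -0.702, 0.04], [0.055, -0.112, -0.992]]
wrist_force: [0.3, 1.1, -1.5]
gripper_width: 0.473
gripper_force: 30.0
```

Emit:
drive_tool(
  rows=[
    [20,0,0,-10,0.008,-0.0234,0],
    [20,0,0,-15,0.008,-0.0234,0],
    [20,0,0,-15,0.008,-0.0234,0],
    [20,0,0,-15,0.008,-0.0234,0],
    [20,0,0,-10,0.008,-0.0234,0],
  ],
)

```text
time_s: 13.8
tcp_pos: [0.6144, 0.1394, 0.1593]
ee_rot: [[0.692, -0.684, 0.231], [-0.714, -0.696, 0.079], [0.107, -0.219, -0.97]]
wrist_force: [0.1, 0.4, -1.8]
gripper_width: 0.469
gripper_force: 30.0
```

Emit:
drive_tool(
  rows=[
    [20,0,0,0,0,0,0],
    [20,0,0,0,0,0,0],
    [20,0,0,0,0,0,0],
    [20,0,0,0,0,0,0],
    [20,0,0,0,0,0,0],
  ],
)

```text
time_s: 14.22
tcp_pos: [0.6161, 0.1408, 0.1618]
ee_rot: [[0.693, -0.683, 0.233], [-0.713, -0.696, 0.08], [0.108, -0.222, -0.969]]
wrist_force: [0.2, 1.3, -1.7]
gripper_width: 0.479
gripper_force: 30.0
```

```bash
python3 - <<'E'
from f import *
s=sense(); c=capture("wrist"); save(c,"w4.png"); np.savez("w4.npz",**c,**s)
print(s["tcp_pos"],s["wrist_force"],s["joints"],s["time_s"])
d=dict(np.load("w3.npz")); q,n,*_=ringfit(d,(281,119),(70,195,215,330))
R=np.array(s["ee_rot"]); ax=np.cross(R[:,2],-n); print("tilt err",ax); 
p=np.array(s["tcp_pos"]); e=q+[0,-.0006,0]-p; print("height",-e@n, "lateral mm",(e-n*(e@n))*1000)
d=dict(np.load("w4.npz")); W=cloud(d,d)
print("tile n again"); 
Q=W[60:170,200:350].reshape(-1,3); Q=Q[np.isfinite(Q).all(1)]; Q=Q[abs((Q-q)@n)<.004]; V=np.linalg.svd(Q-Q.mean(0),full_matrices=False)[2][2]; print(V*np.sign(V[2]),len(Q),((Q-q)@n).mean())
E
```

```text
[0.61612191 0.14079657 0.16182735] [ 0.22575754  1.34639756 -1.66880205] [ 28.7022023   18.83506227 -16.3374793    3.67900533 -40.80303838
  13.66670693] 14.2167
tilt err [-5.33731620e-04  2.20476244e-03  5.34221311e-05]
height 0.0983268657199883 lateral mm [-1.20112364 -1.83888716 -0.43715259]
tile n again
[-0.23083172 -0.08044547  0.96966244] 10824 -0.00013399580228989354
```

View pics/w4.png

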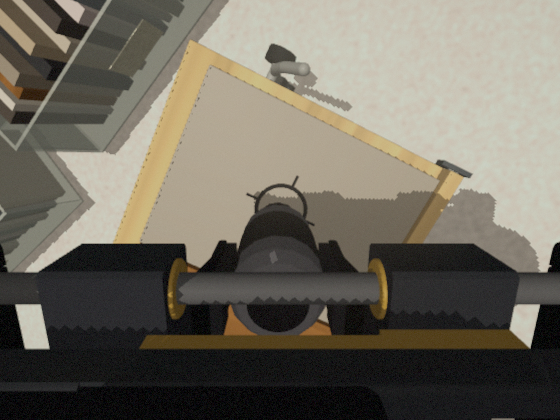

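```bash
python3 - <<'E'
from f import *
d=dict(np.load("w4.npz")); d3=dict(np.load("w3.npz")); q,n,*_=ringfit(d3,(281,119),(70,195,215,330))
g=cv2.cvtColor(d["frame"],cv2.COLOR_RGB2GRAY).astype(np.float32); W=cloud(d,d)
T=np.array(d["T_tool_cam"]); R=np.array(d["ee_rot"]); RR=R@T[:3,:3]; o=R@T[:3,3]+d["tcp_pos"]
ex=np.array([n[2],0,-n[0]]);ex/=np.linalg.norm(ex);ey=np.cross(n,ex)
P=[]
for a in np.deg2rad(np.arange(190,352,3)):
    r=np.arange(17,33,.25);u=(281+r*np.cos(a)).astype(np.float32);v=(210+r*np.sin(a)).astype(np.float32)
    p=cv2.remap(g,u[None],v[None],cv2.INTER_LINEAR)[0]; 
    k=np.argmin(p); ok=abs((W[int(v[k]),int(u[k])]-q)@n)<.005
    if p[k]<np.median(p)-20 and ok:
        ry=RR@np.array([(u[k]-d["cx"])/d["fx"],(v[k]-d["cy"])/d["fy"],1]); X=o+ry*((q-o)@n)/(ry@n); P.append([(X-q)@ex,(X-q)@ey])
P=np.array(P); print(len(P))
f=least_squares(lambda a:np.linalg.norm(P-a[:2],axis=1)-.0195,[0,0],loss="soft_l1",f_scale=.0005); print("ring shift vs w3 (ex,ey)",f.x,np.std(f.fun))
c=q+f.x[0]*ex+f.x[1]*ey
Q=((W-d["tcp_pos"])@R)[200:330,230:325].reshape(-1,3); Q=Q[np.isfinite(Q).all(1)]
S=Q[(Q[:,2]>-.03)&(Q[:,2]<.034)&(np.hypot(Q[:,0],Q[:,1])<.03)]
h=least_squares(lambda a:np.linalg.norm(S[:,:2]-a[:2]-S[:,2:]*a[2:],axis=1)-.021,[0,0,0,0],loss="soft_l1",f_scale=.001).x
h2=least_squares(lambda a:np.linalg.norm(S[:,:2]-a[:2],axis=1)-.021,[0,0],loss="soft_l1",f_scale=.001).x
ct=(c-d["tcp_pos"])@R; print("spot in tool",ct,"axis",h,h2)
for off in (h2,): 
    e=R@np.array([ct[0]-off[0],ct[1]-off[1],0]); print("move mm",e*1000, "gap",ct[2]-.0677)
print("n",n,"tilt fix rv",np.cross(R[:,2],-n))
E
```

```text
53
ring shift vs w3 (ex,ey) [4.74444766e-05 2.07038716e-04] 0.0003140246801090619
spot in tool [-0.00022669  0.00179131  0.09837107] axis [-0.00056301 -0.00070565  0.0020428   0.00364073] [-0.00057361 -0.00072978]
move mm [-1.48051913 -2.0029889  -0.52184241] gap 0.03067106571500182
n [-0.2312354  -0.07947261  0.96964648] tilt fix rv [-5.33731620e-04  2.20476244e-03  5.34221311e-05]
```

Emit:
drive_tool(
  rows=[
    [20,-1.4,-1.9,-0.5,-0.0005,0.002,0],
    [20,1.4,0.5,-5.8,0,0,0],
    [20,1.4,0.5,-5.8,0,0,0],
    [20,1.4,0.5,-5.8,0,0,0],
    [20,1.4,0.5,-5.8,0,0,0],
  ],
)

```text
time_s: 14.68
tcp_pos: [0.6194, 0.1405, 0.1359]
ee_rot: [[0.693, -0.684, 0.229], [-0.713, -0.697, 0.078], [0.106, -0.218, -0.97]]
wrist_force: [0.3, -0.4, -2.3]
gripper_width: 0.473
gripper_force: 30.0
```

Emit:
drive_tool(
  rows=[
    [20,0.5,0.2,-1.9,0,0,0],
    [20,0,0,0,0,0,0],
    [20,0,0,0,0,0,0],
    [20,0,0,0,0,0,0],
    [20,0,0,0,0,0,0],
  ],
)

```text
time_s: 15.1
tcp_pos: [0.6202, 0.1409, 0.1355]
ee_rot: [[0.693, -0.683, 0.23], [-0.713, -0.697, 0.079], [0.107, -0.219, -0.97]]
wrist_force: [0.6, 0.5, -1.1]
gripper_width: 0.478
gripper_force: 30.0
```

```bash
cat > st.py <<'E'
from h import *
s=sense(); n=np.array([-.2312,-.0797,.9696]); c=np.array([.6377,.1475,.0660]); R=np.array(s["ee_rot"]); ct=(c-s["tcp_pos"])@R
print("spot in tool mm",ct*1000,"want [-.57,-.73]; gap",ct[2]*1000-67.7,"tilt",np.cross(R[:,2],-n),"f.n",np.array(s["wrist_force"])@n,s["wrist_force"])
e=R@np.array([ct[0]+.00057,ct[1]+.00073,0]); print("move",e*1000)
E
python3 st.py
```

```text
spot in tool mm [ 4.44001631e-02 -1.32333534e+00  7.19322919e+01] want [-.57,-.73]; gap 4.23229193972071 tilt [ 6.58162642e-04 -8.40506195e-04  8.78494833e-05] f.n -1.2661951496344792 [ 0.60463416  0.5285265  -1.11827575]
move [ 0.83110418 -0.02476658  0.19541456]
```

Emit:
drive_tool(
  rows=[
    [20,0.8,0,0.2,0,0,0],
    [20,0.5,0.2,-1.9,0,0,0],
    [20,0.2,0.1,-1,0,0,0],
    [20,0,0,0,0,0,0],
    [20,0,0,0,0,0,0],
  ],
)

```text
time_s: 15.52
tcp_pos: [0.6214, 0.141, 0.1322]
ee_rot: [[0.693, -0.683, 0.229], [-0.713, -0.697, 0.079], [0.106, -0.218, -0.97]]
wrist_force: [-0.2, 0.3, -1.9]
gripper_width: 0.475
gripper_force: 30.0
```

Emit:
drive_tool(
  rows=[
    [20,0.2,0.1,-1,0,0,0],
    [20,0,0,0,0,0,0],
    [20,0,0,0,0,0,0],
    [20,0,0,0,0,0,0],
  ],
)

```text
time_s: 15.85
tcp_pos: [0.6218, 0.1413, 0.1315]
ee_rot: [[0.693, -0.683, 0.23], [-0.713, -0.697, 0.079], [0.106, -0.219, -0.97]]
wrist_force: [0.7, 0.6, -1.6]
gripper_width: 0.476
gripper_force: 30.0
```

```bash
python3 st.py
```

```text
spot in tool mm [-0.36814251 -0.92228935 67.66416006] want [-.57,-.73]; gap -0.03583993968003085 tilt [ 0.0008573  -0.00126941  0.00010008] f.n -1.730355934369262 [ 0.67986478  0.63806122 -1.57004715]
move [ 0.27127285 -0.00996996  0.06350813]
```

Emit:
drive_tool(
  rows=[
    [20,0.5,0.1,-1,0,0,0],
    [20,0,0,0,0,0,0],
    [20,0,0,0,0,0,0],
    [20,0,0,0,0,0,0],
  ],
)

```text
time_s: 16.18
tcp_pos: [0.6221, 0.1413, 0.1306]
ee_rot: [[0.693, -0.683, 0.23], [-0.713, -0.697, 0.079], [0.106, -0.218, -0.97]]
wrist_force: [-1.2, -1.2, 2.1]
gripper_width: 0.471
gripper_force: 30.0
```

```bash
python3 st.py
```

```text
spot in tool mm [-0.52353911 -0.86040326 66.77066302] want [-.57,-.73]; gap -0.9293369782661784 tilt [ 0.00099815 -0.00144999  0.00011882] f.n 2.41051592819435 [-1.18517405 -1.20954505  2.10406657]
move [0.12130416 0.05772297 0.03342133]
```

Emit:
drive_tool(
  rows=[
    [20,0.3,0.1,-1.1,0,0,0],
    [20,0.2,0.1,-1.1,0,0,0],
    [20,0.2,0.1,-1,0,0,0],
    [20,0,0,0,0,0,0],
    [20,0,0,0,0,0,0],
  ],
)

```text
time_s: 16.6
tcp_pos: [0.6229, 0.1416, 0.1273]
ee_rot: [[0.693, -0.683, 0.23], [-0.713, -0.697, 0.079], [0.106, -0.218, -0.97]]
wrist_force: [-1.9, -1.2, 4.2]
gripper_width: 0.472
gripper_force: 30.0
```

Emit:
drive_tool(
  rows=[
    [20,0,0,0,0,0,0],
    [20,0,0,0,0,0,0],
    [20,0,0,0,0,0,0],
    [20,0,0,0,0,0,0],
  ],
)

```text
time_s: 16.93
tcp_pos: [0.6229, 0.1416, 0.1272]
ee_rot: [[0.693, -0.683, 0.23], [-0.713, -0.697, 0.079], [0.106, -0.218, -0.97]]
wrist_force: [-2.7, -1.1, 3.4]
gripper_width: 0.477
gripper_force: 30.0
```

```bash
python3 - <<'E'
import numpy as np
exec(open("st.py").read())
F=[]
for i in range(8):
    capture("wrist"); F.append(np.array(sense()["wrist_force"])@n)
print("mean f.n",np.mean(F),np.std(F))
exec(open("st.py").read()); c2=capture("wrist"); save(c2,"w5.png")
E
```

```text
spot in tool mm [-0.48565461 -0.84235398 63.27280831] want [-.57,-.73]; gap -4.427191690935203 tilt [ 0.00097376 -0.00141904  0.00011555] f.n 4.043101733421259 [-2.70918139 -1.09485312  3.43386882]
move [0.13522526 0.01812891 0.03351169]
mean f.n 4.037772045904022 0.489627938275575
spot in tool mm [-0.46501227 -0.87578512 63.222221  ] want [-.57,-.73]; gap -4.47777900384181 tilt [ 0.00099183 -0.00149426  0.00011367] f.n 4.14591515523477 [-2.05745652 -0.78481476  3.7207936 ]
move [0.17237795 0.02670031 0.04299605]
```

View pics/w5.png

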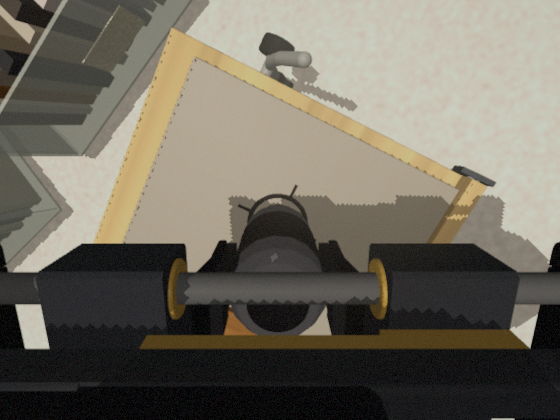

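The nose sits concentric in the ring, whose visible arc is around (277,205), and is square to the face to within 0.1°. It is compressed about 4.3 mm. I'll back off slightly, let it settle and hand in.

Emit:
drive_tool(
  rows=[
    [20,0,0,0.3,0,0,0],
    [20,0,0,0,0,0,0],
    [20,0,0,0,0,0,0],
    [20,0,0,0,0,0,0],
    [20,0,0,0,0,0,0],
  ],
)

```text
time_s: 17.8
tcp_pos: [0.6229, 0.1416, 0.1274]
ee_rot: [[0.693, -0.683, 0.23], [-0.713, -0.697, 0.079], [0.106, -0.218, -0.97]]
wrist_force: [-1.8, -1.1, 3.7]
gripper_width: 0.477
gripper_force: 30.0
```

Emit:
drive_tool(
  rows=[
    [20,0,0,0,0,0,0],
    [20,0,0,0,0,0,0],
    [20,0,0,0,0,0,0],
    [20,0,0,0,0,0,0],
    [20,0,0,0,0,0,0],
  ],
)

```text
time_s: 18.22
tcp_pos: [0.6228, 0.1416, 0.1274]
ee_rot: [[0.693, -0.683, 0.23], [-0.713, -0.697, 0.079], [0.106, -0.218, -0.97]]
wrist_force: [-2.8, -0.8, 3.7]
gripper_width: 0.473
gripper_force: 30.0
```

```bash
python3 st.py; python3 -c "
from station import finish_job
print(finish_job())"
```

```text
spot in tool mm [-0.44591163 -0.8675729  63.46362643] want [-.57,-.73]; gap -4.236373565415775 tilt [ 0.00104577 -0.00164877  0.00011383] f.n 4.304601247626688 [-2.84217335 -0.78832952  3.69705126]
move [0.18000947 0.00736159 0.04320445]
the job is handed in; nothing more can be done
None
```

Job handed in at about 18 s: the reader was calibrated in the well at about 5 N for just over a second. It is now held square on the tile, within about 0.2 mm of the ring's centre, with the nose in about 4 mm (estimated from arm position and force).

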